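# Draw a spacer block from the locked dispenser and load the drilling nest

## Robot

A 7-joint arm with a two-finger parallel gripper is mounted at the origin on a cart in front of the work surface, level with it; the furniture and walls round the work are solid. World frame = base frame: x ahead of the robot, y to its left, z up, the work surface at z = 0. Lengths are in m, angles in rad, forces in N, time in s.
With the tool pointing down it reaches from about 0.4 to 0.875 m from the base axis. Payload 4.4 kg.
Tool frame: the origin (TCP) lies midway between the tips of the shut fingers; the grasp point (between the pads) lies 19 mm behind it; z points along the fingers, y is the line along which they close (so a half turn about z gives the same grasp; the last joint's range is limited). The gripper opens to 85 mm and grips with 20 to 120 N. Pads are 22 mm wide; open, the fingers measure 114 mm over their backs; the gripper's body (76 mm by 85 mm) begins 54 mm behind the grasp point. The pads swing forward as they close: fully open they stand 13 mm farther back than shut.
Start: joints at [1.063, 0.628, 0.038, 1.517, -0.027, 0.996, -0.02], TCP at [0.278, -0.588, 0.231] pointing down, gripper open.
Joint ranges: [-3.06, 3.06], [-0.37, 2.12], [-1.25, 1.32], [0.18, 2.47], [-1.1, 4.24], [0.23, 1.98], [-2.94, 2.94]. Speed limits (rad/s): [2.57, 2.57, 3.14, 3.14, 3.14, 3.14, 3.14].

## Interface

Orientations are given as a 3x3 rotation matrix whose columns are the frame's x, y, z axes.
In Python, from cell import get_state, snapshot, camera_params, job_done gives the robot as it stands. The module is installed in compiled form; this text tells all that it offers.
- The arm moves only by the tool jog_arm, never from a script. Its argument "motion" is one flat list of numbers, 7 for each row, row after row: the shift along the tool's x, y, z in m, then the turn, a rotation vector about the tool's x, y, z in rad, then the opening, from 0 (shut) to 1 (fully open). In form: [dx, dy, dz, rx, ry, rz, hand, dx, dy, dz, rx, ry, rz, hand, ...]. A call has 1 to 10 rows; each row is the pose to reach, as a shift and turn from the pose commanded when the call began, along the tool's axes at that moment; what a row does not reach only later rows make up. A row lasts 1/8 s, in which the tool goes at most 62.5 mm and 10.7 degrees, less where a joint would pass 70% of its speed; a pose out of reach is approached as far as the arm can. A call with a gripper value outside its range is refused whole. The fingers move at their own pace and stop on an object; "newtons" is the grip in N (left out, the last holds). Time passes only in rows, so rows that repeat a pose let the fingers close. It gives the time, the measured TCP pose, the force, the opening and the grip force at its end, in the units of the state.
- get_state(): the state, without advancing time (a new reading comes with each control period).
- snapshot(name): name is "scene" or "side" or "wrist"; returns the picture (420x560x3 uint8, red, green, blue); there is no depth.
- camera_params(name): a dict with "fx", "fy", "cx", "cy" (pixels), "dist" ([k1, k2, p1, p2, k3] as OpenCV has them; the pictures are not rectified), "R" (3x3) and "t" (3): a world point X has camera coordinates R X + t. Camera axes: x right, y down, z forward; pixel columns grow to the right and rows downward; lengths in m; the calibration is good to about 2 mm. A picture is of the moment at which its call begins: read the wrist's pose just before it. camera_params takes no time and is no camera call; for the wrist camera it gives the pose at the moment of the call.
- job_done(): hands the job in; it is judged then, once.
The state is a dict: "time": time; "joint_pos": joint angles; "joint_velocities": joint speeds; "joint_torque": joint torques, N m; "ee_pos": TCP position; "orientation": TCP orientation; "force": force on the tool from outside, world axes, zero at the start; "moment": the same for the moment, N m; "width": finger opening in m; "gripper_force": force on a finger pad.
Only numpy, scipy, OpenCV 4.12 (cv2) and the standard library are available. Lean on these libraries where they do the work, as an engineer would, in place of code of your own. Each camera call takes 0.05 s, during which the arm holds its last target. There are 200 camera calls.

## Task

Unlock the gravity dispenser: pull up its spring plunger by the T-handle, twist it into a rest notch and let go, so that it stays retracted by itself. Then draw the shuttle all the way out, take the spacer block from its pocket and lower it, not drop it, between the two cheeks of the drilling nest until it lies flat on the nest floor, its length along the cheeks and its ends about even with theirs. Push the shuttle fully home so that the next block falls into the pocket, leave the plunger parked, and leave the other things on the bench alone.

Things in the scene. Friction and masses are not known exactly. Their poses are not given: they have to be found in the camera images.
- dispenser: Gravity dispenser, fixed: grey base plate (x -45 to 60, y -40 to 115, 8 thick), in its middle an aluminium magazine (smooth, inside x -31 to 32, y +-20; outside x -36 to 36, y -25 to 25, posts to y +-34 at x 20 to 36; walls z 33 to 80), on its +y side the spring plunger at x 0, y 88. Origin: on the bench under the magazine's centre; the shuttle draws out along -x; z up.
- plunger (a joint): Lift of the spring plunger, m, upward: 0 = down, its pin locks the shuttle; end stop 0.018. Spring 6 N at 0, plus 300 N/m. The handle's cross pin sits in a deep slot of a toothed crown and clears the teeth only above 0.013. In a rest notch it reads about 0.009; on top of a tooth (not parked) 0.013.
- knob (a joint): Turn of the T-handle, rad, counter-clockwise positive from above. Near 0 (play 0.1) in the deep slot: bar along the dispenser's x. Rest notches at +1.05 and -1.05 (60 degrees; either will do, play 0.1); end stops -1.3 and 1.3. It turns only while lifted over the teeth; let down at a rest notch it sinks 3.5 mm into it.
- knob_grip (a point): Centre of the black T-handle bar of the plunger: 44 long (this point's x), 11 thick (y), 18 high (z). 55 above the bench when down; rises with the lift. The steel crown below it reaches 41 above the bench and 17 from the axis.
- shuttle (a joint): Draw of the steel shuttle, m, along the dispenser's -x: 0 = home, 0.072 = fully out (end stop). Friction 1.5 N, stays where left; locked (play 1.5 mm) while the plunger is down. It takes the lowest block along after some 6 mm of play. Pushed home, the next block drops in during the last 2 mm.
- shuttle_tab (a point): Top centre of the shuttle's upright black pull tab: 20 along x, 12 thick along y, 36 high from the shuttle floor; its top is 48 above the bench. Moves with the shuttle; at home it is 62 in front (-x) of the dispenser's origin.
- pocket (a point): Centre of the shuttle's pocket floor, 12 above the bench, moves with the shuttle; at home under the magazine. Pocket 65 x by 40 y: walls 21 high at both x ends keep fingers off the ends of the block, lips 3 high at the y sides: take the block across its 36 width. A flat wing (top 12 above the bench) runs from the shuttle's +y side to the plunger.
- block_0: The lowest aluminium spacer block, in the pocket at the start: 56 (x) by 36 (y) by 22 (z), 0.13 kg, two bolt holes drawn on top. Origin: centre of its underside.
- block_1: The second, equal block, lying on the first; origin at the centre of its underside.
- block_2: The third, equal block, on top of the stack; origin at the centre of its underside.
- nest: Drilling nest, fixed: dark steel base 100 (x) by 90 (y) by 8; two steel cheeks along x, 52 long (x -26 to 26), 8 thick, inner faces 41 apart (y +-20.5), straight up to 44 above the bench, then flared outward to 53. The x ends are open: a block can be lowered in only when held by its ends, across its 56 length. Origin: centre of the base's underside.
- nest_floor (a point): Centre of the nest's floor between the cheeks, 8 above the bench; axes as the nest's.
- bearing: Bystander: ball bearing 62 across, 16 high, lying on the bench. Leave it alone.
- tape_rule: Bystander: tape measure 36 x 80 x 60. Leave it alone.
- screwdriver: Bystander: screwdriver with green handle, 228 long. Leave it alone.

How it is judged:
On the way, in this order (a step that is already met when the one before it is completed fails the run):
1. the plunger is parked in a rest notch and has been let go (value of joint plunger between 0.008 and 0.0115 m and (value of joint knob between 0.85 and 1.25 rad or value of joint knob between -1.25 and -0.85 rad) and contact force between the fingers and knob below 0.1 N), for 0.2 s.
2. the shuttle is drawn out (value of joint shuttle above 0.065 m), for 0.1 s.
3. the block is lowered between the cheeks of the nest while still held (x of block_0 in the frame of nest_floor between -0.009 and 0.009 m and y of block_0 in the frame of nest_floor between -0.005 and 0.005 m and angle between the x axis of block_0 and the x axis of nest, either way round below 0.2 rad and z of block_0 in the frame of nest_floor below 0.012 m and contact force between the fingers and block_0 above 0.5 N), for 0.05 s.
At the end, for the whole second after the job is handed in: Plunger parked in a rest notch (lift 8-11.5 mm, turned 0.85-1.25 rad either way); block_0 flat and still on the nest floor, within 9 mm of centre lengthwise, 5 mm across, 0.2 rad along; shuttle home (5 mm), block_1 down in its pocket (3 mm), block_2 on it (value of joint plunger between 0.008 and 0.0115 m and (value of joint knob between 0.85 and 1.25 rad or value of joint knob between -1.25 and -0.85 rad) and value of joint shuttle below 0.005 m and x of block_0 in the frame of nest_floor between -0.009 and 0.009 m and y of block_0 in the frame of nest_floor between -0.005 and 0.005 m and angle between the x axis of block_0 and the x axis of nest, either way round below 0.2 rad and z of block_0 in the frame of nest_floor between -0.003 and 0.003 m and angle between block_0's own z axis and vertical below 0.08 rad and linear speed of block_0 below 0.02 m/s and z of block_1 in the frame of pocket between -0.003 and 0.003 m and z of block_2 in the frame of pocket between 0.019 and 0.025 m and horizontal distance between each of block_1, block_2 and pocket below 0.008 m); the robot touches nothing.
It fails at once if the bearing is moved by more than 30 mm (distance of bearing from where it was at the start of the episode above 0.03 m).
It fails at once if the tape measure is moved by more than 30 mm (distance of tape_rule from where it was at the start of the episode above 0.03 m).
It fails at once if the screwdriver is moved by more than 30 mm (distance of screwdriver from where it was at the start of the episode above 0.03 m).
It also fails if it takes over 72 s, if anything falls off the work surface, if the arm or the gripper's body presses on something with over 40 N, if the wrist force passes 120 N, or if a joint passes its speed limit or range.

## Working session

There is one attempt and no reset: what is moved stays moved. The work goes in short steps, Python scripts to look and compute and a tool call to move; the robot and the scene stay as the last step left them, time stands still between calls to the robot, and variables do not carry over. Pictures are saved under pics/ and viewed, at most 10 in all, crops included, and the job is handed in when it is done.

Besides the shell and the picture viewer there is one more tool, called by a JSON object that holds its "fn" and its "kwargs". jog_arm: Moves the arm, as the interface text tells. Its arguments: {"type":"object","properties":{"motion":{"type":"array","items":{"type":"number"}},"newtons":{"type":"number"}},"required":["motion"]}

```bash
mkdir -p pics; python3 - <<'E'
from cell import *
import cv2,json
s=get_state();print({k:(v if not hasattr(v,'tolist') else v.tolist()) for k,v in s.items()})
for n in("scene","side"):
    im=snapshot(n);cv2.imwrite(f"pics/{n}0.png",im[:,:,::-1])
    print(n,camera_params(n))
E
```

```text
{'time': 0.0, 'joint_pos': [1.0631983118881563, 0.6293468496988994, 0.038440601740678045, 1.518398890034738, -0.02698104951141951, 0.9962996716857923, -0.019995697265315245], 'joint_velocities': [-0.0006856733073787678, 0.0014605455815786953, -0.00010305737384257529, -4.0190266958454034e-05, -0.0009175901457291358, 0.00034871416939350754, -0.0009676962317643186], 'joint_torque': [-0.0002681566184037365, -56.341313123703, 1.2261947616934776, -19.344576001167297, 0.010990303417202085, 0.010636193328537047, 1.935856062118546e-05], 'ee_pos': [0.2776637197449908, -0.5869985603452529, 0.23037873238314874], 'orientation': [[0.9039779200184982, 0.42757826512746655, -0.0008644707142403444], [0.42757913701054306, -0.9039762639018482, 0.001730865498946754], [-4.138053930291994e-05, -0.001934293835535435, -0.9999981283957529]], 'force': [-0.4735975194670952, 0.2410655596946905, -0.4009297029657232], 'moment': [-0.015678541540071554, 0.026847767942278906, 0.0017015936063194315], 'gripper_force': 0.0, 'width': 0.08525757673776482}
scene {'fx': 488.73565422518067, 'fy': 488.73565422518067, 'cx': 280.30837875375136, 'cy': 206.63888561884195, 'dist': array([-0.05322423,  0.        ,  0.        ,  0.        ,  0.        ]), 'R': array([[ 3.79308690e-02, -9.99280096e-01,  7.33615615e-04],
       [-8.12360991e-01, -3.12632612e-02, -5.82316262e-01],
       [ 5.81919986e-01,  2.14918012e-02, -8.12962012e-01]]), 't': array([0.0204226 , 0.55366173, 0.9955638 ])}
side {'fx': 400.85479886866403, 'fy': 400.85479886866403, 'cx': 280.0626958221659, 'cy': 212.44384097889483, 'dist': array([-0.10446377,  0.        ,  0.        ,  0.        ,  0.        ]), 'R': array([[ 0.97804486, -0.20781567, -0.01552071],
       [-0.08438025, -0.32681761, -0.94131303],
       [ 0.19054716,  0.92195602, -0.33717783]]), 't': array([-0.58795876,  0.13661707,  0.85569694])}
```

View pics/scene0.png

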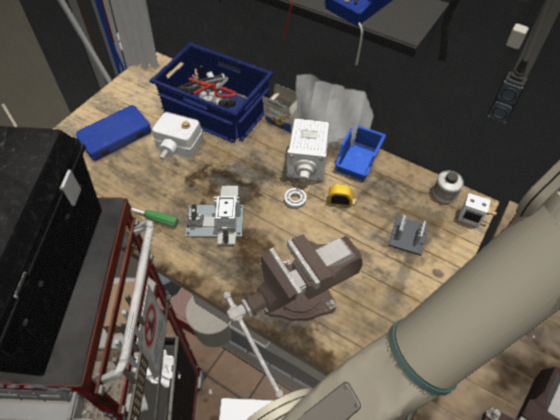

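View pics/side0.png

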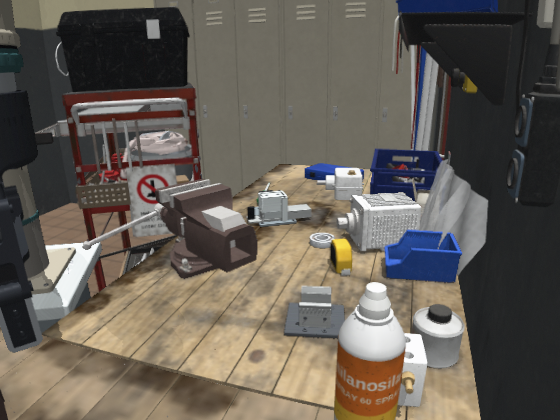

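The scene view shows the dispenser around (215,215), the nest at (408,235), the bearing at (295,198), the tape at (341,195), the screwdriver at (155,216), and a big vise at (305,275) between them. I'll zoom in on the two parts.

```bash
cat > h.py <<'E'
import numpy as np,cv2
from cell import *
def ray(n,uv,z,p=None):
    "world points at height z for pixels uv"
    p=p or camera_params(n);K=np.array([[p['fx'],0,p['cx']],[0,p['fy'],p['cy']],[0,0,1]])
    q=cv2.undistortPoints(np.array(uv,float).reshape(-1,1,2),K,np.array(p['dist'])).reshape(-1,2)
    R=np.array(p['R']);C=-R.T@p['t'];d=np.c_[q,np.ones(len(q))]@R
    z=np.broadcast_to(z,len(q));return C+d*((z-C[2])/d[:,2])[:,None]
def proj(n,X,p=None):
    p=p or camera_params(n);K=np.array([[p['fx'],0,p['cx']],[0,p['fy'],p['cy']],[0,0,1]])
    return cv2.projectPoints(np.array(X,float).reshape(-1,3),cv2.Rodrigues(np.array(p['R']))[0],np.array(p['t'],float),K,np.array(p['dist']))[0].reshape(-1,2)
def Rz(a): c,s=np.cos(a),np.sin(a);return np.array([[c,-s,0],[s,c,0],[0,0,1]])
E
python3 - <<'E'
from h import *
im=cv2.imread("pics/scene0.png")
a=im[178:253,175:250];b=im[205:260,380:435]
f=lambda x:cv2.resize(x,(400,400),interpolation=cv2.INTER_CUBIC)
cv2.imwrite("pics/crop0.png",np.hstack([f(a),f(b)]))
print(ray("scene",[(215,222),(408,238),(155,216),(295,198),(341,195),(305,260),(235,310),(360,250)],0.0).round(3))
E
```

```text
[[ 0.62   0.226  0.   ]
 [ 0.588 -0.307  0.   ]
 [ 0.634  0.398  0.   ]
 [ 0.712  0.005  0.   ]
 [ 0.728 -0.128  0.   ]
 [ 0.509 -0.026  0.   ]
 [ 0.36   0.147  0.   ]
 [ 0.545 -0.173  0.   ]]
```

View pics/crop0.png

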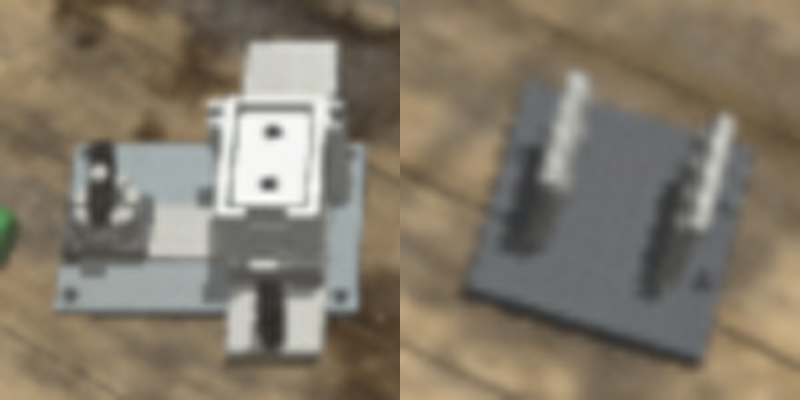

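The crop shows the plate corners TL(75,145), TR(365,145), BL(55,308), BR(358,308), the T-bar at (100,180), and the tab at (268,310). Nest corners in the right half are TL(130,85), TR(355,150), BR(300,355), BL(65,290).

```bash
python3 - <<'E'
from h import *
from scipy.optimize import least_squares
def fit(uv,P,x0):
    p=camera_params("scene")
    r=least_squares(lambda q:(proj("scene",P@Rz(q[2]).T+[q[0],q[1],0],p)-uv).ravel(),x0)
    print(r.x.round(4),r.fun.reshape(-1,2).round(1).tolist());return r.x
A=np.array([(75,145),(365,145),(55,308),(358,308),(268,280)])*.1875+[175,178]-.4
PA=np.array([(60,115,8),(60,-40,8),(-45,115,8),(-45,-40,8),(-62,0,48)])/1e3
a=fit(A,PA,[.62,.2,0])
B=np.array([(130,85),(355,150),(300,352),(65,288)])*.1375+[380,205]-.4
PB=np.array([(50,45,8),(50,-45,8),(-50,-45,8),(-50,45,8)])/1e3
b=fit(B,PB,[.59,-.3,-.2])
g=lambda q,v:(Rz(q[2])@(np.array(v)/1e3)+[q[0],q[1],0]).round(4)
print("knob",g(a,(0,88,55)),"tab",g(a,(-62,0,48)))
print(np.c_[proj("scene",[g(a,(0,88,64)),g(a,(-62,0,48)),g(b,(26,24,53)),g(b,(26,-24,53)),g(b,(-26,24,53))])])
E
```

```text
[0.6187 0.1895 0.0474] [[-0.1, -0.8], [-0.0, -1.2], [-0.2, -0.1], [-0.1, -0.5], [0.4, 2.2]]
[ 0.5947 -0.3079 -0.3298] [[-0.6, -0.9], [0.2, -0.2], [0.5, 1.3], [-0.2, -0.3]]
knob [0.6145 0.2774 0.055 ] tab [0.5568 0.1865 0.048 ]
[[193.17725399 209.82115922]
 [225.26646546 232.32116411]
 [405.72319784 215.01368548]
 [423.29541352 220.33830988]
 [401.42104751 230.17522851]]
```

```bash
cat >> h.py <<'E'
from scipy.spatial.transform import Rotation as Ro
def go(x,y,z,yaw):
    "shift/turn from the present pose to TCP x,y,z with tool x at yaw, pointing down"
    s=get_state();R=np.array(s['orientation']);d=np.array([x,y,z])-s['ee_pos']
    c,n=np.cos(yaw),np.sin(yaw);T=np.array([[c,n,0],[n,-c,0],[0,0,-1.]])
    print('t',round(s['time'],2),'at',np.round(s['ee_pos'],4),'F',np.round(s['force'],1),'w',round(s['width'],4),'shift',(R.T@d).round(4),'turn',Ro.from_matrix(R.T@T).as_rotvec().round(4),flush=True)
E
python3 - <<'E'
from h import *
go(.56,-.31,.33,-.33)
p=camera_params("wrist");s=get_state();R=np.array(s['orientation']);C=-p['R'].T@p['t']
print("cam in tool",R.T@(C-s['ee_pos']),(R.T@p['R'].T).round(3),p['fx'])
E
```

```text
t 0.1 at [ 0.2777 -0.5871  0.2305] F [-0.5 -0.4  0.2] w 0.0854 shift [ 0.3737 -0.13   -0.0993] turn [-1.600e-03  7.000e-04  7.718e-01]
cam in tool [ 0.06963548  0.00023542 -0.14205821] [[-0.    -0.963 -0.271]
 [ 1.    -0.    -0.   ]
 [ 0.    -0.271  0.963]] 297.33657199803866
```

{"fn": "jog_arm", "kwargs": {"motion": [0,0,-0.06,0,0,0.1,1,0.0,0,-0.12,0,0,0.3,1,0.4,-0.14,-0.12,0,0,0.77,1,0.4,-0.14,-0.12,0,0,0.77,1,0.4,-0.14,-0.12,0,0,0.77,1,0.4,-0.14,-0.12,0,0,0.77,1,0.4,-0.14,-0.12,0,0,0.77,1,0.4,-0.14,-0.12,0,0,0.77,1,0.4,-0.14,0,0,0,0.77,1,0.4,-0.14,0,0,0,0.77,1]}}

```text
time: 1.35
ee_pos: [0.5796, -0.2899, 0.2343]
orientation: [[0.947, -0.321, 0.001], [-0.321, -0.947, -0.0], [0.001, 0.0, -1.0]]
force: [-0.1, -1.0, 0.0]
width: 0.0856
gripper_force: 0.0
```

```bash
python3 - <<'E'
from h import *
import pickle
p=camera_params("wrist");im=snapshot("wrist")
cv2.imwrite("pics/nest1.png",im[:,:,::-1]);pickle.dump(p,open("pics/nest1.pkl","wb"))
go(.66,.24,.37,.047)
E
```

```text
t 1.4 at [ 0.5775 -0.2837  0.2252] F [-0.3  4.9 -5.4] w 0.0857 shift [-0.0897 -0.5235 -0.141 ] turn [-0.0074  0.0119 -0.3697]
```

View pics/nest1.png

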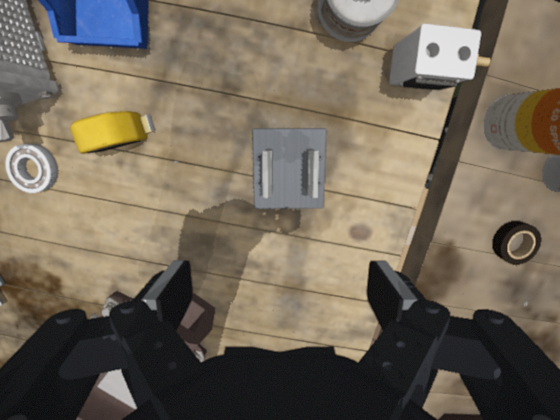

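The wrist view shows the nest with base corners about (252,128), (326,127), (326,208), (254,209). The vise is lower left, and the path is clear. Next is the dispenser.

{"fn": "jog_arm", "kwargs": {"motion": [0,0,-0.06,0,0,0,1,-0.02,-0.06,-0.12,0,0,-0.1,1,-0.09,-0.52,-0.14,-0.007,0.012,-0.37,1,-0.09,-0.52,-0.14,-0.007,0.012,-0.37,1,-0.09,-0.52,-0.14,-0.007,0.012,-0.37,1,-0.09,-0.52,-0.14,-0.007,0.012,-0.37,1,-0.09,-0.52,-0.14,-0.007,0.012,-0.37,1,-0.09,-0.52,-0.14,-0.007,0.012,-0.37,1,-0.09,-0.52,-0.14,-0.007,0.012,-0.37,1,-0.09,-0.52,-0.14,-0.007,0.012,-0.37,1]}}

```text
time: 2.65
ee_pos: [0.6606, 0.2325, 0.3766]
orientation: [[0.999, 0.043, 0.011], [0.043, -0.999, -0.008], [0.011, 0.008, -1.0]]
force: [0.6, -0.9, -0.1]
width: 0.0856
gripper_force: 0.0
```

```bash
python3 - <<'E'
from h import *
import pickle
from scipy.optimize import least_squares
p=pickle.load(open("pics/nest1.pkl","rb"))
uv=np.array([(252,128),(326,127),(326,208),(254,209)])
P=np.array([(50,45,8),(50,-45,8),(-50,-45,8),(-50,45,8)])/1e3
r=least_squares(lambda q:(proj("wrist",P@Rz(q[2]).T+[q[0],q[1],0],p)-uv).ravel(),[.59,-.3,-.3]);print(r.x,r.fun.round(1))
go(.64,.23,.25,.047)
E
```

```text
[ 0.59698028 -0.308643   -0.30870701] [-0.4  0.3  0.7 -0.  -1.  -0.3  0.8 -0.1]
t 2.65 at [0.6606 0.2325 0.3766] F [ 0.6 -0.9 -0.1] w 0.0856 shift [-0.022   0.0006  0.1264] turn [ 0.0085 -0.0105 -0.0036]
```

{"fn": "jog_arm", "kwargs": {"motion": [-0.01,-0.01,0.06,0.008,-0.01,0,1,-0.02,-0.02,0.12,0.008,-0.01,0,1,-0.02,-0.02,0.17,0.008,-0.01,0,1,-0.02,-0.02,0.17,0.008,-0.01,0,1,-0.02,-0.02,0.17,0.008,-0.01,0,1]}}

```text
time: 3.28
ee_pos: [0.6437, 0.2475, 0.2078]
orientation: [[0.999, 0.041, 0.004], [0.041, -0.999, -0.0], [0.004, 0.0, -1.0]]
force: [0.1, 0.2, 1.0]
width: 0.0851
gripper_force: 0.0
```

```bash
python3 - <<'E'
from h import *
import pickle
p=camera_params("wrist");im=snapshot("wrist")
cv2.imwrite("pics/disp1.png",cv2.resize(im[60:340,100:470],None,fx=2.1,fy=2.1,interpolation=cv2.INTER_CUBIC)[:,:,::-1]);pickle.dump(p,open("pics/disp1.pkl","wb"))
go(.6145,.2774,.055-.019+.06,.047)
E
```

```text
t 3.33 at [0.6441 0.2478 0.2085] F [0.3 0.  0.4] w 0.0852 shift [-0.0289 -0.0307  0.1123] turn [-0.0004 -0.0055 -0.006 ]
```

View pics/disp1.png

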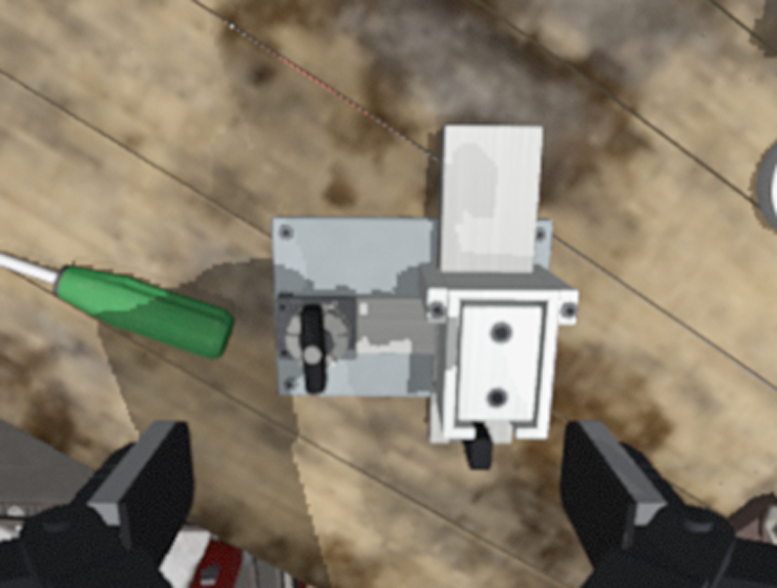

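The wrist crop shows plate corners (274,218), (551,220), (279,395), the T-bar from (312,306) to (315,390) with its hub at (312,354), magazine top corners (428,290), (578,290), (547,438), and the tab top near (480,455).

```bash
python3 - <<'E'
from h import *
import pickle
from scipy.optimize import least_squares
p=pickle.load(open("pics/disp1.pkl","rb"))
f=lambda a:(np.array(a)+.5)/2.1-.5+[100,60]
uv=f([(274,218),(551,220),(279,395),(428,290),(578,290),(547,438)])
P=np.array([(60,115,8),(60,-40,8),(-45,115,8),(36,34,80),(36,-34,80),(-36,-25,80)])/1e3
r=least_squares(lambda q:(proj("wrist",P@Rz(q[2]).T+[q[0],q[1],0],p)-uv).ravel(),[.62,.19,.05]);print(r.x.round(4),r.fun.reshape(-1,2).round(1).tolist())
q=r.x;g=lambda v:(Rz(q[2])@(np.array(v)/1e3)+[q[0],q[1],0])
k=g((0,88,64));print("knob",k,"tab",g((-62,0,48)))
print("knob pts in crop",[((proj("wrist",[g(v)],p)-[100,60]+.5)*2.1-.5).round(0).tolist() for v in [(22,88,64),(-22,88,64),(-22,88,46),(-62,0,48)]])
print(ray("wrist",f([(312,354),(312,307),(315,385)]),[.064]*3,p).round(4))
go(k[0],k[1],.055-.019+.06,q[2])
E
```

```text
[0.619  0.1902 0.0355] [[-1.9, -0.3], [1.3, -0.4], [-0.9, 0.9], [-0.0, -0.1], [1.0, 0.3], [0.1, 0.1]]
knob [0.61583783 0.27812523 0.064     ] tab [0.55699608 0.18798285 0.048     ]
knob pts in crop [[[310.0, 311.0]], [[313.0, 397.0]], [[316.0, 384.0]], [[481.0, 456.0]]]
[[0.6162 0.2779 0.064 ]
 [0.6396 0.2782 0.064 ]
 [0.6003 0.2762 0.064 ]]
t 3.33 at [0.6441 0.2478 0.2085] F [0.3 0.  0.4] w 0.0852 shift [-0.0276 -0.0314  0.1124] turn [-0.0005 -0.0055  0.0055]
```

{"fn": "jog_arm", "kwargs": {"motion": [-0.028,-0.0315,0.06,0,-0.0055,0,0.4,-0.028,-0.0315,0.1,0,-0.0055,0,0.4,-0.028,-0.0315,0.13,0,-0.0055,0,0.4,-0.028,-0.0315,0.163,0,-0.0055,0,0.4,-0.028,-0.0315,0.163,0,-0.0055,0,0.4,-0.028,-0.0315,0.163,0,-0.0055,0,0.4], "newtons": 60}}

```text
time: 4.08
ee_pos: [0.6148, 0.2786, 0.0448]
orientation: [[0.999, 0.041, -0.001], [0.041, -0.999, 0.001], [-0.001, -0.001, -1.0]]
force: [0.5, -0.2, -0.6]
width: 0.0342
gripper_force: 0.0
```

```bash
python3 - <<'E'
from h import *
go(.616,.278,.045,.04)
im=snapshot("wrist");cv2.imwrite("pics/k2.png",im[120:420,130:430,::-1])
E
```

```text
t 4.08 at [0.6148 0.2786 0.0448] F [ 0.5 -0.2 -0.6] w 0.0342 shift [ 0.0012  0.0006 -0.0002] turn [-0.0006  0.001   0.0015]
```

View pics/k2.png

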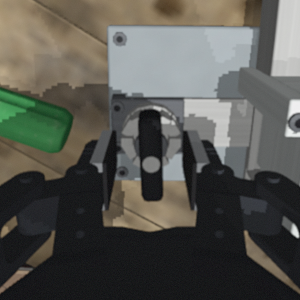

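The bar sits between the fingers with the hub centred. I'll close and lift.

{"fn": "jog_arm", "kwargs": {"motion": [0.001,0,0,0,0,0,0,0.001,0,0,0,0,0,0,0.001,0,0,0,0,0,0,0.001,0,0,0,0,0,0,0.001,0,-0.008,0,0,0,0,0.001,0,-0.0165,0,0,0,0,0.001,0,-0.0165,0,0,0,0,0.001,0,-0.0165,0,0,0,0], "newtons": 80}}

```text
time: 5.12
ee_pos: [0.6146, 0.2779, 0.0583]
orientation: [[0.999, 0.042, -0.003], [0.042, -0.999, -0.001], [-0.004, 0.001, -1.0]]
force: [5.2, 0.8, -10.3]
width: 0.0108
gripper_force: 78.2
```

```bash
python3 - <<'E'
from h import *
go(.616,.278,.0617,.04);print(get_state()['joint_pos'][6],get_state()['gripper_force'])
E
```

```text
t 5.12 at [0.6146 0.2779 0.0583] F [  5.2   0.8 -10.3] w 0.0108 shift [ 0.0014 -0.0001 -0.0034] turn [0.0009 0.0035 0.0016]
-1.9719920955343286 78.21177005767822
```

{"fn": "jog_arm", "kwargs": {"motion": [0,0,-0.003,0,0,0,0,0,0,-0.003,0,0,-0.15,0,0,0,-0.003,0,0,-0.33,0,0,0,-0.003,0,0,-0.51,0,0,0,-0.003,0,0,-0.69,0,0,0,-0.003,0,0,-0.87,0,0,0,-0.003,0,0,-1.05,0,0,0,-0.003,0,0,-1.06,0,0,0,-0.003,0,0,-1.06,0]}}

```text
time: 6.25
ee_pos: [0.6146, 0.2778, 0.0609]
orientation: [[0.452, 0.892, -0.004], [0.892, -0.452, -0.001], [-0.003, -0.003, -1.0]]
force: [5.4, 1.9, -12.5]
width: 0.0107
gripper_force: 78.3
```

```bash
python3 - <<'E'
from h import *
go(.616,.278,.0617,.04+1.05);print(get_state()['moment'],get_state()['gripper_force'])
E
```

```text
t 6.25 at [0.6146 0.2778 0.0609] F [  5.4   1.9 -12.5] w 0.0107 shift [ 0.0008  0.0011 -0.0008] turn [-0.003   0.0026  0.0118]
[ 0.40749464 -1.29048366  0.02702045] 78.33484768867493
```

{"fn": "jog_arm", "kwargs": {"motion": [0,0,0.005,0,0,0,0,0,0,0.0095,0,0,0,0,0,0,0.0095,0,0,0,0,0,0,0.0095,0,0,0,0]}}

```text
time: 6.75
ee_pos: [0.6147, 0.278, 0.0537]
orientation: [[0.452, 0.892, -0.003], [0.892, -0.452, -0.001], [-0.002, -0.002, -1.0]]
force: [2.4, -1.4, 6.6]
width: 0.0107
gripper_force: 82.5
```

```bash
python3 - <<'E'
from h import *
go(.616,.278,.0617,.04+1.05);print(get_state()['moment'],get_state()['gripper_force'])
E
```

```text
t 6.75 at [0.6147 0.278  0.0537] F [ 2.4 -1.4  6.6] w 0.0107 shift [ 0.0006  0.0011 -0.008 ] turn [-0.002   0.0023  0.0116]
[-0.22242924 -0.42037342  0.01183945] 82.54575848579407
```

{"fn": "jog_arm", "kwargs": {"motion": [0,0,0,0,0,0,0.4,0,0,0,0,0,0,0.4,0,0,0,0,0,0,0.4,0,0,-0.05,0,0,0,0.4,0,0,-0.11,0,0,0.18,0.4,0,0,-0.11,0,0,0.36,0.4,0,0,-0.11,0,0,0.54,0.4,0,0,-0.11,0,0,0.72,0.4,0,0,-0.11,0,0,0.9,0.4,0,0,-0.11,0,0,1.06,0.4]}}

```text
time: 8.0
ee_pos: [0.6137, 0.2782, 0.1617]
orientation: [[0.999, 0.037, -0.006], [0.037, -0.999, -0.001], [-0.006, 0.001, -1.0]]
force: [-0.1, 0.4, 1.0]
width: 0.034
gripper_force: 0.0
```

```bash
python3 - <<'E'
from h import *
im=snapshot("wrist")
cv2.imwrite("pics/disp2.png",cv2.resize(im[150:400,130:430],None,fx=2.2,fy=2.2,interpolation=cv2.INTER_CUBIC)[:,:,::-1])
go(.557,.188,.1,.0375)
E
```

```text
t 8.05 at [0.6137 0.2783 0.1617] F [0.  0.6 0.2] w 0.0345 shift [-0.0592  0.0884  0.0622] turn [ 0.0013  0.0061 -0.005 ]
```

View pics/disp2.png

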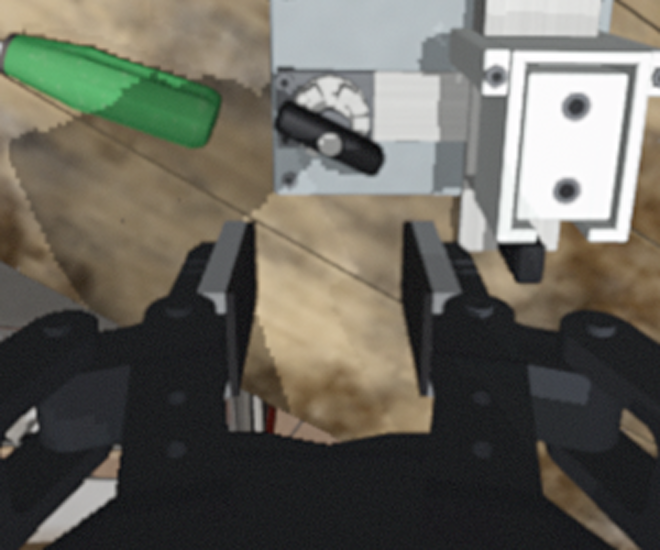

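The T-bar now rests 60° off (bar from (285,118) to (375,160)), so the plunger is parked. Next is the tab. First I'll check clearance to the vise's handle end at scene pixel about (229,296).

```bash
python3 - <<'E'
from h import *
print(ray("scene",[(229,296)]*4+[(237,310)]*4,[0,.05,.1,.15]*2).round(3))
print(ray("side",[(87,245)]*4,[0,.05,.1,.15]).round(3))
E
```

```text
[[0.398 0.165 0.   ]
 [0.374 0.159 0.05 ]
 [0.351 0.152 0.1  ]
 [0.328 0.145 0.15 ]
 [0.361 0.142 0.   ]
 [0.339 0.136 0.05 ]
 [0.317 0.131 0.1  ]
 [0.296 0.125 0.15 ]]
[[ 0.123  0.131  0.   ]
 [ 0.16   0.009  0.05 ]
 [ 0.197 -0.113  0.1  ]
 [ 0.234 -0.236  0.15 ]]
```

{"fn": "jog_arm", "kwargs": {"motion": [-0.03,0.05,0.02,0,0,0,0.4,-0.0585,0.0885,0.05,0,0,0,0.4,-0.0585,0.0885,0.1,0,0.006,0,0.4,-0.0585,0.0885,0.139,0,0.006,0,0.4,-0.0585,0.0885,0.139,0,0.006,0,0.4,-0.0585,0.0885,0.139,0,0.006,0,0,-0.0585,0.0885,0.139,0,0.006,0,0,-0.0585,0.0885,0.139,0,0.006,0,0,-0.0585,0.0885,0.139,0,0.006,0,0], "newtons": 60}}

```text
time: 9.18
ee_pos: [0.56, 0.188, 0.0251]
orientation: [[0.999, 0.042, 0.004], [0.042, -0.999, 0.001], [0.004, -0.0, -1.0]]
force: [1.0, 1.6, 6.5]
width: 0.0107
gripper_force: 61.3
```

{"fn": "jog_arm", "kwargs": {"motion": [-0.02,0,-0.001,0,0,0,0,-0.04,0,-0.001,0,0,0,0,-0.06,0,-0.001,0,0,0,0,-0.073,0,-0.001,0,0,0,0,-0.075,0,-0.001,0,0,0,0,-0.075,0,-0.001,0,0,0,0]}}

```text
time: 9.93
ee_pos: [0.488, 0.1856, 0.0251]
orientation: [[0.999, 0.042, 0.009], [0.042, -0.999, 0.002], [0.009, -0.002, -1.0]]
force: [5.9, 4.0, -4.9]
width: 0.0105
gripper_force: 61.0
```

```bash
python3 - <<'E'
from h import *
go(.55,.188,.2,.0375)
cv2.imwrite("pics/s3.png",cv2.resize(snapshot("scene")[170:270,150:290],None,fx=5,fy=5,interpolation=cv2.INTER_CUBIC)[:,:,::-1])
E
```

```text
t 9.93 at [0.488  0.1856 0.0251] F [ 5.9  4.  -4.9] w 0.0105 shift [ 6.360e-02 -1.000e-04 -1.743e-01] turn [-0.002  -0.0091  0.0044]
```

The tool travelled 72 mm and then met the end stop, so the shuttle is out. I'll let go and look at the block from above.

{"fn": "jog_arm", "kwargs": {"motion": [0,0,0,0,0,0,0.5,0,0,0,0,0,0,0.5,0,0,-0.04,0,0,0,0.6,0.02,0,-0.1,0,-0.009,0,0.7,0.064,0,-0.14,0,-0.009,0,0.7,0.064,0,-0.14,0,-0.009,0,0.7,0.064,0,-0.14,0,-0.009,0,0.7]}}

```text
time: 10.85
ee_pos: [0.5461, 0.1859, 0.1637]
orientation: [[0.999, 0.041, -0.011], [0.041, -0.999, -0.003], [-0.011, 0.002, -1.0]]
force: [-0.6, 0.3, -0.2]
width: 0.0595
gripper_force: 0.0
```

```bash
python3 - <<'E'
from h import *
import pickle
p=camera_params("wrist");im=snapshot("wrist")
cv2.imwrite("pics/b4.png",cv2.resize(im[130:400,130:430],None,fx=2.2,fy=2.2,interpolation=cv2.INTER_CUBIC)[:,:,::-1]);pickle.dump(p,open("pics/b4.pkl","wb"))
go(.5515,.188,.1,.0375)
E
```

```text
t 10.9 at [0.5454 0.1859 0.1631] F [-0.5 -0.7 -0.1] w 0.0596 shift [ 0.0069 -0.002   0.063 ] turn [0.0024 0.0122 0.0045]
```

View pics/b4.png

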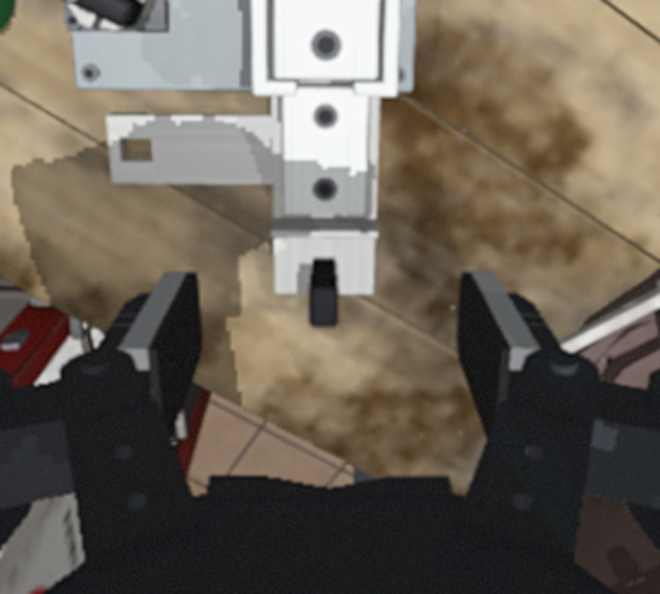

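The block lies in the drawn pocket, its bolt holes at crop (326,116) and (325,188), with side edges near x=283 and 370.

```bash
python3 - <<'E'
from h import *
import pickle
p=pickle.load(open("pics/b4.pkl","rb"))
f=lambda a:(np.array(a)+.5)/2.2-.5+[130,130]
w=ray("wrist",f([(326,116),(325,188.5),(283,170),(370,170),(326,217)]),[.034]*5,p);print(w.round(4))
c=w[:2].mean(0);d=w[0]-w[1];a=np.arctan2(d[1],d[0]);print(c,a)
go(c[0],c[1],.016,.042)
E
```

```text
[[0.5672 0.1879 0.034 ]
 [0.5355 0.187  0.034 ]
 [0.543  0.2054 0.034 ]
 [0.5445 0.168  0.034 ]
 [0.5224 0.1861 0.034 ]]
[0.55133226 0.18743708 0.034     ] 0.026528327544886418
t 10.9 at [0.5454 0.1859 0.1631] F [-0.5 -0.7 -0.1] w 0.0596 shift [ 0.0078 -0.0016  0.147 ] turn [ 0.0024  0.0122 -0.    ]
```

{"fn": "jog_arm", "kwargs": {"motion": [0.0075,-0.0015,0.05,0.002,0.011,0,0.7,0.0075,-0.0015,0.1,0.002,0.011,0,0.7,0.0075,-0.0015,0.13,0.002,0.011,0,0.7,0.0075,-0.0015,0.146,0.002,0.011,0,0.7,0.0075,-0.0015,0.146,0.002,0.011,0,0.7,0.0075,-0.0015,0.146,0.002,0.011,0,0.3,0.0075,-0.0015,0.146,0.002,0.011,0,0.3,0.0075,-0.0015,0.146,0.002,0.011,0,0.3,0.0075,-0.0015,0.146,0.002,0.011,0,0.3], "newtons": 40}}

```text
time: 12.02
ee_pos: [0.555, 0.1886, 0.0199]
orientation: [[0.999, 0.042, 0.005], [0.042, -0.999, 0.002], [0.005, -0.002, -1.0]]
force: [-0.1, -0.7, 6.7]
width: 0.0347
gripper_force: 40.7
```

```bash
python3 - <<'E'
from h import *
go(.5513,.1874,.016,.042);print(get_state()['gripper_force'])
E
```

```text
t 12.03 at [0.555  0.1886 0.0199] F [-0.1 -0.7  6.7] w 0.0347 shift [-0.0038  0.0011  0.0038] turn [-0.0017 -0.0054 -0.0003]
40.72242736816406
```

{"fn": "jog_arm", "kwargs": {"motion": [0,0,-0.03,0,0,0,0.3,0,0,-0.08,0,0,0,0.3,0,0,-0.14,0,0,0,0.3,0,0.01,-0.2,0,0,0,0.3,-0.02,0.05,-0.26,0,0,0.1,0.3,-0.03,0.1,-0.3,0,0,0.1,0.3,-0.03,0.1,-0.32,0,0,0.1,0.3]}}

```text
time: 12.9
ee_pos: [0.5268, 0.0827, 0.3408]
orientation: [[0.998, -0.063, 0.005], [-0.063, -0.998, -0.0], [0.005, 0.0, -1.0]]
force: [1.4, 0.2, -2.3]
width: 0.0348
gripper_force: 40.4
```

```bash
python3 - <<'E'
from h import *
go(.4675+.0036,-.32-.0012,.34,-.309);print(get_state()['gripper_force'])
E
```

```text
t 12.9 at [0.5268 0.0827 0.3408] F [ 1.4  0.2 -2.3] w 0.0348 shift [-0.03    0.4066  0.0007] turn [-0.0005 -0.0051  0.2456]
40.37541925907135
```

{"fn": "jog_arm", "kwargs": {"motion": [-0.03,0.407,0,0,-0.005,0.245,0.3,-0.03,0.407,0,0,-0.005,0.245,0.3,-0.03,0.407,0,0,-0.005,0.245,0.3,-0.03,0.407,0,0,-0.005,0.245,0.3,-0.03,0.407,0,0,-0.005,0.245,0.3,-0.03,0.407,0,0,-0.005,0.245,0.3,-0.03,0.407,0.05,0,-0.005,0.245,0.3,-0.03,0.407,0.11,0,-0.005,0.245,0.3,-0.03,0.407,0.17,0,-0.005,0.245,0.3,-0.03,0.407,0.17,0,-0.005,0.245,0.3]}}

```text
time: 14.15
ee_pos: [0.4708, -0.3153, 0.1639]
orientation: [[0.954, -0.299, -0.011], [-0.299, -0.954, 0.008], [-0.013, -0.004, -1.0]]
force: [0.0, 0.4, -0.7]
width: 0.0344
gripper_force: 40.6
```

```bash
python3 - <<'E'
from h import *
go(.4675+.0036,-.32-.0012,.0085,-.309);print(get_state()['gripper_force'])
E
```

```text
t 14.15 at [ 0.4708 -0.3153  0.1639] F [ 0.   0.4 -0.7] w 0.0344 shift [0.004  0.0062 0.1554] turn [-0.0041  0.0126  0.0056]
40.580127239227295
```

{"fn": "jog_arm", "kwargs": {"motion": [0.002,0.004,0.06,-0.004,0.012,0.005,0.3,0.002,0.004,0.11,-0.004,0.012,0.005,0.3,0.002,0.004,0.14,-0.004,0.012,0.005,0.3,0.002,0.004,0.15,-0.004,0.012,0.005,0.3,0.002,0.004,0.156,-0.004,0.012,0.005,0.3,0.002,0.004,0.156,-0.004,0.012,0.005,0.3]}}

```text
time: 14.9
ee_pos: [0.4756, -0.3223, 0.0131]
orientation: [[0.953, -0.303, 0.01], [-0.303, -0.953, -0.007], [0.012, 0.003, -1.0]]
force: [-0.6, 1.2, -0.1]
width: 0.035
gripper_force: 40.6
```

```bash
python3 - <<'E'
from h import *
go(.4675+.0036,-.32-.0012,.0085,-.309)
E
```

```text
t 14.9 at [ 0.4756 -0.3223  0.0131] F [-0.6  1.2 -0.1] w 0.035 shift [-0.0047  0.0003  0.0046] turn [ 0.0033 -0.012   0.0008]
```

{"fn": "jog_arm", "kwargs": {"motion": [0,0,0.001,0,0,0,0.3,0,0,0.001,0,0,0,0.3]}}

```text
time: 15.15
ee_pos: [0.475, -0.3219, 0.0114]
orientation: [[0.953, -0.303, 0.009], [-0.303, -0.953, -0.006], [0.011, 0.003, -1.0]]
force: [-0.2, -0.0, -1.5]
width: 0.0348
gripper_force: 40.6
```

```bash
python3 - <<'E'
from h import *
go(.4675+.0036,-.32-.0012,.0085,-.309)
E
```

```text
t 15.15 at [ 0.475  -0.3219  0.0114] F [-0.2 -0.  -1.5] w 0.0348 shift [-0.004   0.0005  0.0028] turn [ 0.003  -0.0107  0.0009]
```

{"fn": "jog_arm", "kwargs": {"motion": [0,0,0.002,0.002,-0.006,0,0.3,0,0,0.004,0.002,-0.008,0,0.3,0,0,0.004,0.002,-0.008,0,0.3]}}

```text
time: 15.52
ee_pos: [0.4748, -0.3219, 0.0079]
orientation: [[0.953, -0.304, 0.002], [-0.304, -0.953, -0.001], [0.002, 0.001, -1.0]]
force: [-3.1, 1.7, 11.1]
width: 0.0349
gripper_force: 42.1
```

```bash
python3 - <<'E'
from h import *
go(.4675+.0036,-.32-.0012,.0085,-.309)
E
```

```text
t 15.53 at [ 0.4748 -0.3219  0.0079] F [-3.1  1.7 11.1] w 0.0349 shift [-0.0037  0.0004 -0.0006] turn [ 0.0006 -0.002   0.0006]
```

{"fn": "jog_arm", "kwargs": {"motion": [0,0,-0.001,0,0,0,0.6,0,0,-0.001,0,0,0,0.7,0,0,-0.05,0,0,-0.05,0.8,0,0,-0.11,0,0,-0.23,1,-0.004,0,-0.13,0,0,-0.41,1,-0.004,0,-0.13,0,0,-0.59,1,-0.004,0,-0.13,0,0,-0.77,1,-0.004,0,-0.13,0,0,-0.95,1,-0.004,0,-0.13,0,0,-1.13,1,-0.004,0,-0.13,0,0,-1.31,1]}}

```text
time: 16.77
ee_pos: [0.4704, -0.3204, 0.1363]
orientation: [[0.534, 0.846, 0.001], [0.846, -0.534, -0.001], [-0.0, 0.001, -1.0]]
force: [0.4, 0.4, 0.1]
width: 0.0858
gripper_force: 0.0
```

{"fn": "jog_arm", "kwargs": {"motion": [0,0,0,0,0,-0.18,1,0,0,0,0,0,-0.26,1,0,0,0,0,0,-0.26,1,0,0,0,0,0,-0.26,1]}}

```text
time: 17.27
ee_pos: [0.4705, -0.3204, 0.1365]
orientation: [[0.306, 0.952, 0.001], [0.952, -0.306, -0.001], [-0.001, 0.001, -1.0]]
force: [-0.5, -0.6, -0.2]
width: 0.0853
gripper_force: 0.0
```

```bash
python3 - <<'E'
from h import *
import pickle
p=camera_params("wrist");im=snapshot("wrist")
cv2.imwrite("pics/b5.png",cv2.resize(im[60:360,100:460],None,fx=2,fy=2,interpolation=cv2.INTER_CUBIC)[:,:,::-1]);pickle.dump(p,open("pics/b5.pkl","wb"))
go(.4713,-.3208,.006,-.309+np.pi/2)
c=np.array([.4713,-.3208]);q=[(np.r_[c,.022]+Rz(-.309)@np.array(v)/1e3) for v in [(28,18,0),(28,-18,0),(-28,-18,0),(-28,18,0)]]
print(((proj("wrist",q,p)-[100,60]+.5)*2-.5).round(0).tolist())
E
```

```text
t 17.32 at [ 0.4705 -0.3204  0.1365] F [-0.3 -0.6 -0.3] w 0.0858 shift [-1.000e-04  7.000e-04  1.305e-01] turn [ 0.0013  0.0007 -0.0012]
[[422.0, 261.0], [420.0, 338.0], [297.0, 339.0], [295.0, 261.0]]
```

View pics/b5.png

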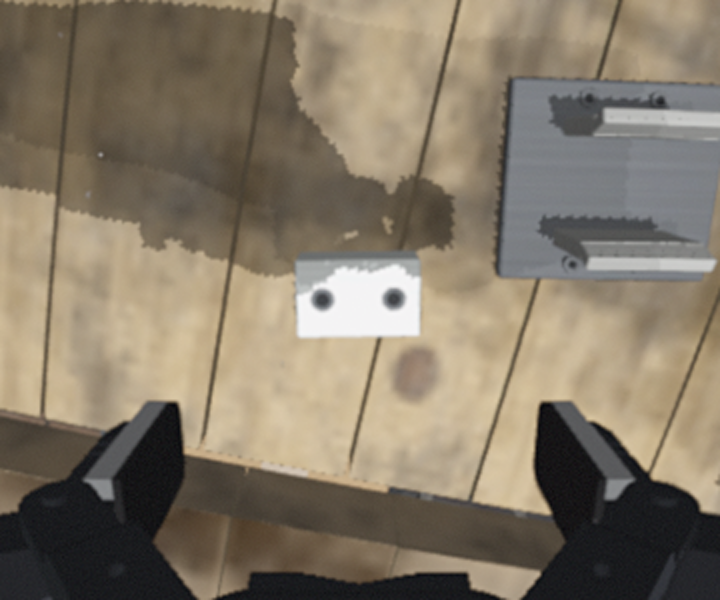

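The picture shows the block at x 297–420 with its hole midpoint (358,299), just where predicted. The nest's near corners are at about (503,274) and (513,79).

```bash
python3 - <<'E'
from h import *
import pickle
p=pickle.load(open("pics/b5.pkl","rb"))
f=lambda a:(np.array(a)+.5)/2-.5+[100,60]
w=ray("wrist",f([(503,274),(513,79),(322,299.5),(394,299)]),[.008,.008,.022,.022],p);print(w.round(4))
for q in([.597,-.3086,-.309],[.5947,-.3079,-.33]):
  g=lambda v:(Rz(q[2])@(np.array(v)/1e3)+[q[0],q[1],0])
  print([g(v).round(4).tolist() for v in[(-50,-45,8),(-50,45,8)]])
  print([((proj("wrist",[g(v)],p)-[100,60]+.5)*2-.5).round(0).tolist() for v in[(-50,-45,8),(-50,45,8),(-26,20.5,44),(-26,-20.5,44),(-26,28.5,8),(-26,-28.5,8)]])
d=w[0]-w[1];print(np.arctan2(d[0],-d[1]), w[2:].mean(0))
E
```

```text
[[ 0.5383 -0.3329  0.008 ]
 [ 0.564  -0.2505  0.008 ]
 [ 0.4559 -0.3154  0.022 ]
 [ 0.4865 -0.325   0.022 ]]
[[0.5357, -0.3363, 0.008], [0.5631, -0.2505, 0.008]]
[[[499.0, 282.0]], [[511.0, 80.0]], [[592.0, 138.0]], [[583.0, 244.0]], [[563.0, 120.0]], [[553.0, 248.0]]]
[[0.5328, -0.3343, 0.008], [0.562, -0.2491, 0.008]]
[[[492.0, 280.0]], [[508.0, 77.0]], [[587.0, 137.0]], [[576.0, 242.0]], [[559.0, 119.0]], [[547.0, 246.0]]]
-0.30160966564731934 [ 0.47120444 -0.32023179  0.022     ]
```

{"fn": "jog_arm", "kwargs": {"motion": [0,0.0005,0.05,0,0,0,1,0,0.0005,0.1,0,0,0,1,0,0.0005,0.12,0,0,0,1,0,0.0005,0.1305,0,0,0,1,0,0.0005,0.1305,0,0,0,1,0,0.0005,0.1305,0,0,0,0.5,0,0.0005,0.1305,0,0,0,0.5,0,0.0005,0.1305,0,0,0,0.5,0,0.0005,0.1305,0,0,0,0.5], "newtons": 40}}

```text
time: 18.45
ee_pos: [0.4719, -0.3212, 0.0075]
orientation: [[0.304, 0.953, 0.003], [0.953, -0.304, -0.002], [-0.001, 0.003, -1.0]]
force: [-1.5, 0.4, 5.5]
width: 0.0551
gripper_force: 42.7
```

{"fn": "jog_arm", "kwargs": {"motion": [0,0,-0.02,0,0,0,0.5,0,0,-0.06,0,0,0,0.5,0,0,-0.09,0,0,0,0.5,0,0,-0.09,0,0,0,0.5]}}

```text
time: 18.95
ee_pos: [0.4727, -0.3216, 0.0987]
orientation: [[0.305, 0.952, 0.006], [0.952, -0.305, -0.004], [-0.002, 0.007, -1.0]]
force: [0.5, 0.3, -0.9]
width: 0.0551
gripper_force: 43.1
```

```bash
python3 - <<'E'
from h import *
go(.597,-.309,.075,-.307+np.pi/2);print(get_state()['gripper_force'])
E
```

```text
t 18.95 at [ 0.4727 -0.3216  0.0987] F [ 0.5  0.3 -0.9] w 0.0551 shift [0.0499 0.1144 0.0243] turn [ 0.0068  0.002  -0.0025]
43.07755887508392
```

{"fn": "jog_arm", "kwargs": {"motion": [0.02,0.05,0,0,0,0,0.5,0.04,0.095,0,0.005,0,0,0.5,0.05,0.1145,0,0.005,0,0,0.5,0.05,0.1145,0.015,0.005,0,0,0.5,0.05,0.1145,0.024,0.005,0,0,0.5,0.05,0.1145,0.024,0.005,0,0,0.5,0.05,0.1145,0.024,0.005,0,0,0.5]}}

```text
time: 19.82
ee_pos: [0.5946, -0.3085, 0.0723]
orientation: [[0.305, 0.952, -0.004], [0.952, -0.305, 0.0], [-0.001, -0.004, -1.0]]
force: [0.8, 0.2, -0.5]
width: 0.0547
gripper_force: 43.0
```

```bash
python3 - <<'E'
from h import *
import pickle
p=camera_params("wrist");im=snapshot("wrist")
cv2.imwrite("pics/n6.png",cv2.resize(im[140:370,150:410],None,fx=2.6,fy=2.6,interpolation=cv2.INTER_CUBIC)[:,:,::-1]);pickle.dump(p,open("pics/n6.pkl","wb"))
go(.597,-.309,.0155,-.307+np.pi/2)
q=[.597,-.3086,-.307];g=lambda v:(Rz(q[2])@(np.array(v)/1e3)+[q[0],q[1],0])
P=[(-50,-45,8),(-50,45,8),(50,45,8),(50,-45,8),(26,20.5,44),(-26,20.5,44),(26,-20.5,44),(-26,-20.5,44)]
print(((proj("wrist",[g(v) for v in P],p)-[150,140]+.5)*2.6-.5).round(0).tolist())
E
```

```text
t 19.88 at [ 0.595  -0.3084  0.0726] F [-0.4  1.  -1. ] w 0.0548 shift [0.0001 0.0022 0.0571] turn [-0.0032  0.001  -0.0029]
[[176.0, 370.0], [155.0, 67.0], [530.0, 66.0], [511.0, 369.0], [457.0, 191.0], [230.0, 192.0], [450.0, 353.0], [237.0, 353.0]]
```

View pics/n6.png

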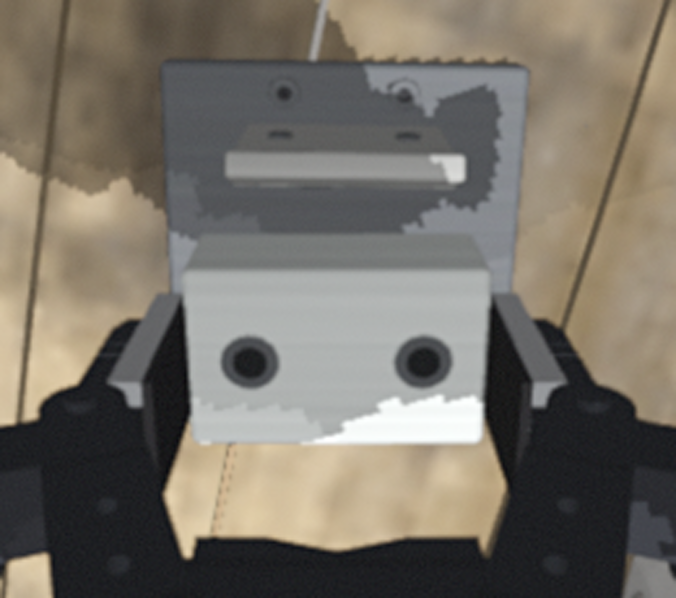

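The last picture shows the block over the nest, top corners (185,268), (490,268), (484,441), (192,441). The base's far corners are at (163,62) and (528,66), and the far cheek's inner edge is about row 187. I'll work out the relative offset.

```bash
python3 - <<'E'
from h import *
import pickle
from scipy.optimize import least_squares
p=pickle.load(open("pics/n6.pkl","rb"))
f=lambda a:(np.array(a)+.5)/2.6-.5+[150,140]
ub=f([(185,268),(490,268),(484,441),(192,441)])
P=np.array([(-28,18,22),(28,18,22),(28,-18,22),(-28,-18,22)])/1e3
r=least_squares(lambda q:(proj("wrist",P@Rz(q[2]).T+q[[0,1,3]]*[1,1,1],p)-ub).ravel(),[.597,-.308,-.307,.065]);b=r.x;print("block",b.round(4),r.fun.round(1))
un=f([(163,62),(528,66),(229,187),(462,187)])
N=np.array([(-50,45,8),(50,45,8),(-26,20.5,44),(26,20.5,44)])/1e3
r=least_squares(lambda q:(proj("wrist",N@Rz(q[2]).T+[q[0],q[1],0],p)-un).ravel(),[.597,-.308,-.307]);n=r.x;print("nest",n.round(4),r.fun.round(1))
print("block in nest",Rz(-n[2])@np.r_[n[:2]-b[:2],0])
go(.5978,-.3078,.0155,-.307+np.pi/2)
E
```

```text
block [ 0.5955 -0.3088 -0.3082  0.0619] [-0.8  0.2  0.9  0.1 -0.9 -0.1  0.8 -0.1]
nest [ 0.5975 -0.3079 -0.3179] [-2.1 -0.2  2.  -0.5  1.2  0.  -1.1  0.7]
block in nest [0.00156913 0.00147391 0.        ]
t 19.88 at [ 0.595  -0.3084  0.0726] F [-0.4  1.  -1. ] w 0.0548 shift [0.0015 0.0026 0.0571] turn [-0.0032  0.001  -0.0029]
```

{"fn": "jog_arm", "kwargs": {"motion": [0.0015,0.002,0,-0.002,0,0,0.5,0.0015,0.002,0.01,-0.002,0,0,0.5,0.0015,0.002,0.02,-0.002,0,0,0.5,0.0015,0.002,0.03,-0.002,0,0,0.5,0.0015,0.002,0.038,-0.002,0,0,0.5,0.0015,0.002,0.038,-0.002,0,0,0.5]}}

```text
time: 20.62
ee_pos: [0.597, -0.3066, 0.0331]
orientation: [[0.304, 0.953, -0.003], [0.953, -0.304, 0.001], [-0.0, -0.003, -1.0]]
force: [-0.5, 0.8, -1.0]
width: 0.0549
gripper_force: 43.1
```

```bash
python3 - <<'E'
from h import *
go(.5978,-.3078,.0155,-.307+np.pi/2);print(get_state()['moment'])
E
```

```text
t 20.62 at [ 0.597  -0.3066  0.0331] F [-0.5  0.8 -1. ] w 0.0549 shift [-0.0009  0.0012  0.0176] turn [-0.0033  0.0005 -0.0019]
[-0.04562413 -0.01112457 -0.00791368]
```

{"fn": "jog_arm", "kwargs": {"motion": [-0.0005,0.001,0.006,-0.002,0,0,0.5,-0.0005,0.001,0.011,-0.002,0,0,0.5,-0.0005,0.001,0.014,-0.002,0,0,0.5,-0.0005,0.001,0.017,-0.002,0,0,0.5,-0.0005,0.001,0.018,-0.002,0,0,0.5,-0.0005,0.001,0.019,-0.002,0,0,0.5]}}

```text
time: 21.38
ee_pos: [0.5985, -0.3077, 0.0156]
orientation: [[0.304, 0.953, 0.0], [0.953, -0.304, -0.001], [-0.001, 0.001, -1.0]]
force: [-2.4, 0.2, 5.1]
width: 0.055
gripper_force: 43.8
```

```bash
python3 - <<'E'
from h import *
go(.5978,-.3078,.0155,-.307+np.pi/2)
E
```

```text
t 21.38 at [ 0.5985 -0.3077  0.0156] F [-2.4  0.2  5.1] w 0.055 shift [-0.0003 -0.0006  0.0001] turn [ 0.0006  0.0008 -0.002 ]
```

{"fn": "jog_arm", "kwargs": {"motion": [0,0,0,0,0,0,0.75,0,0,0,0,0,0,0.8,0,0,0,0,0,0,0.8,0,0,-0.02,0,0,0,0.8,0,0,-0.08,0,0,0,0.8,0,0,-0.14,0,0,0,0.7,0,0,-0.2,0,0,0.15,0.6,0,0,-0.26,0,0,0.3,0.5,0,0,-0.32,0,0,0.45,0.4,0,0,-0.33,0,0,0.6,0.4]}}

```text
time: 22.62
ee_pos: [0.6004, -0.3079, 0.3529]
orientation: [[0.792, 0.611, 0.011], [0.611, -0.792, -0.005], [0.006, 0.011, -1.0]]
force: [0.3, 0.3, -0.7]
width: 0.0342
gripper_force: 0.0
```

```bash
python3 - <<'E'
from h import *
go(.488,.186,.35,.042)
E
```

```text
t 22.62 at [ 0.6004 -0.3079  0.3529] F [ 0.3  0.3 -0.7] w 0.0342 shift [ 0.2127 -0.4597 -0.0008] turn [ 0.0087 -0.0088  0.6151]
```

{"fn": "jog_arm", "kwargs": {"motion": [0.213,-0.46,0,0.008,-0.008,0.615,0.4,0.213,-0.46,0,0.008,-0.008,0.615,0.4,0.213,-0.46,0,0.008,-0.008,0.615,0.4,0.213,-0.46,0,0.008,-0.008,0.615,0.4,0.213,-0.46,0,0.008,-0.008,0.615,0.4,0.213,-0.46,0,0.008,-0.008,0.615,0.4,0.213,-0.46,0,0.008,-0.008,0.615,0.4,0.213,-0.46,0,0.008,-0.008,0.615,0.4,0.213,-0.46,0,0.008,-0.008,0.615,0.4,0.213,-0.46,0.02,0.008,-0.008,0.615,0.4]}}

```text
time: 23.88
ee_pos: [0.4843, 0.1877, 0.327]
orientation: [[0.999, 0.049, -0.005], [0.049, -0.999, 0.006], [-0.005, -0.006, -1.0]]
force: [0.3, -1.1, -1.1]
width: 0.0341
gripper_force: 0.0
```

```bash
python3 - <<'E'
from h import *
go(.488,.186,.026,.042)
E
```

```text
t 23.88 at [0.4843 0.1877 0.327 ] F [ 0.3 -1.1 -1.1] w 0.0341 shift [0.0051 0.0037 0.301 ] turn [-0.006   0.0048  0.0073]
```

{"fn": "jog_arm", "kwargs": {"motion": [0.003,0.002,0.06,-0.003,0.002,0.005,0.4,0.003,0.002,0.12,-0.003,0.002,0.005,0.4,0.003,0.002,0.18,-0.003,0.002,0.005,0.4,0.003,0.002,0.22,-0.003,0.002,0.005,0.4,0.003,0.002,0.22,-0.003,0.002,0.005,0.4,0.003,0.002,0.22,-0.003,0.002,0.005,0.4]}}

```text
time: 24.62
ee_pos: [0.4861, 0.1854, 0.1067]
orientation: [[0.999, 0.041, -0.005], [0.041, -0.999, 0.002], [-0.005, -0.002, -1.0]]
force: [0.6, -0.2, 0.2]
width: 0.0346
gripper_force: 0.0
```

```bash
python3 - <<'E'
from h import *
go(.488,.186,.026,.042)
E
```

```text
t 24.62 at [0.4861 0.1854 0.1067] F [ 0.6 -0.2  0.2] w 0.0346 shift [ 0.0023 -0.0004  0.0807] turn [-0.0021  0.0048 -0.0009]
```

Descend, grip, then push 70 mm home.

{"fn": "jog_arm", "kwargs": {"motion": [0.002,0,0.04,0,0.004,0,0.4,0.002,0,0.065,0,0.004,0,0.4,0.002,0,0.08,0,0.004,0,0.4,0.002,0,0.08,0,0.004,0,0.4,0.002,0,0.08,0,0.004,0,0,0.002,0,0.08,0,0.004,0,0,0.002,0,0.08,0,0.004,0,0,0.002,0,0.08,0,0.004,0,0], "newtons": 60}}

```text
time: 25.62
ee_pos: [0.487, 0.1857, 0.0262]
orientation: [[0.999, 0.041, -0.001], [0.041, -0.999, 0.002], [-0.001, -0.002, -1.0]]
force: [-0.2, -0.6, 6.0]
width: 0.0102
gripper_force: 59.2
```

{"fn": "jog_arm", "kwargs": {"motion": [0.02,0,-0.001,0,0,0,0,0.04,0,-0.001,0,0,0,0,0.055,0,-0.001,0,0,0,0,0.065,0,-0.001,0,0,0,0,0.07,0,-0.001,0,0,0,0,0.072,0,-0.001,0,0,0,0,0.074,0,-0.001,0,0,0,0,0.074,0,-0.001,0,0,0,0]}}

```text
time: 26.62
ee_pos: [0.5589, 0.188, 0.0262]
orientation: [[0.999, 0.041, -0.005], [0.041, -0.999, 0.0], [-0.005, -0.0, -1.0]]
force: [-3.5, -1.7, 8.0]
width: 0.0103
gripper_force: 61.2
```

```bash
python3 - <<'E'
from h import *
go(.56,.188,.026,.042)
E
```

```text
t 26.62 at [0.5589 0.188  0.0262] F [-3.5 -1.7  8. ] w 0.0103 shift [0.0011 0.0001 0.0002] turn [-0.0003  0.0054 -0.0005]
```

{"fn": "jog_arm", "kwargs": {"motion": [0.003,0,0,0,0,0,0,0.004,0,0,0,0,0,0,0.004,0,0,0,0,0,0,0.004,0,0,0,0,0,0]}}

```text
time: 27.12
ee_pos: [0.5589, 0.188, 0.0262]
orientation: [[0.999, 0.042, -0.013], [0.042, -0.999, -0.002], [-0.013, 0.001, -1.0]]
force: [-11.1, -2.3, 15.0]
width: 0.0107
gripper_force: 62.2
```

{"fn": "jog_arm", "kwargs": {"motion": [-0.003,0,0,0,0,0,0.4,-0.003,0,0,0,0,0,0.4,-0.003,0,0,0,0,0,0.4,-0.003,0,-0.04,0,0,0,0.4,-0.003,0,-0.1,0,0,0,0.4,0.03,0,-0.16,0,0,0,0.4,0.08,-0.02,-0.18,0,0,0,0.4,0.08,-0.02,-0.18,0,0,0,0.4,0.08,-0.02,-0.18,0,0,0,0.4,0.08,-0.02,-0.18,0,0,0,0.4]}}

```text
time: 28.38
ee_pos: [0.6421, 0.2111, 0.2039]
orientation: [[0.999, 0.042, -0.007], [0.042, -0.999, -0.0], [-0.007, -0.0, -1.0]]
force: [-0.1, 0.5, -1.4]
width: 0.0342
gripper_force: 0.0
```

```bash
python3 - <<'E'
from h import *
go(.56,.188,.026,.042)
p=camera_params("wrist");im=snapshot("wrist");s=snapshot("scene")
g=cv2.cvtColor(im,cv2.COLOR_RGB2GRAY)
q=[.619,.1902,.0375];w=lambda v:(Rz(q[2])@(np.array(v)/1e3)+[q[0],q[1],0])
# bolt holes of top block: dark blobs; compare with predictions for stack tops at 78 / 56 mm
for z in(78,56):print(z,proj("wrist",[w((16,0,z)),w((-16,0,z)),w((0,0,z))],p).round(1).tolist())
u,v=proj("wrist",[w((0,0,67))],p)[0].astype(int)
r=g[v-45:v+45,u-22:u+22];n,l,st,c=cv2.connectedComponentsWithStats((r<90).astype(np.uint8))
print([(np.round(c[i]+[u-22,v-45],1).tolist(),int(st[i,4])) for i in range(1,n) if st[i,4]>12])
print("tab pred",proj("wrist",[w((-62,0,48))],p).round(1))
# tab dark blob
u,v=proj("wrist",[w((-62,0,48))],p)[0].astype(int);r=g[v-25:v+30,u-20:u+20]
n,l,st,c=cv2.connectedComponentsWithStats((r<60).astype(np.uint8));print([(st[i]+[u-20,v-25,0,0,0]).tolist() for i in range(1,n) if st[i,4]>15])
# knob bar
u,v=proj("wrist",[w((0,88,73))],p)[0].astype(int);r=g[v-28:v+28,u-28:u+28]
m=(r<45).astype(np.uint8);n,l,st,c=cv2.connectedComponentsWithStats(m);i=1+st[1:,4].argmax()
ys,xs=np.where(l==i);print("bar",cv2.minAreaRect(np.c_[xs+u-28,ys+v-28].astype(np.float32)),(u,v))
# block in nest, scene view: bright blob & holes
qn=[.5978,-.3078,-.31];wn=lambda v:(Rz(qn[2])@(np.array(v)/1e3)+[qn[0],qn[1],0])
P=proj("scene",[wn(v) for v in[(0,0,30),(16,0,30),(-16,0,30),(28,0,30),(-28,0,30)]]).round(1);print(P.tolist())
u,v=P[0].astype(int);print(cv2.cvtColor(s,cv2.COLOR_RGB2GRAY)[v-11:v+13,u-9:u+10])
E
```

```text
t 28.38 at [0.6421 0.2111 0.2039] F [-0.1  0.5 -1.4] w 0.0342 shift [-0.0819  0.0197  0.1785] turn [-0.0001  0.0067 -0.0001]
78 [[300.7, 214.5], [299.9, 246.2], [300.3, 230.6]]
56 [[299.2, 208.4], [298.5, 238.1], [298.9, 223.5]]
[([299.4, 205.9], 31), ([299.0, 235.3], 24), ([316.2, 261.1], 147), ([295.8, 263.0], 166)]
tab pred [[297.1 274.3]]
[[312, 251, 5, 53, 196], [291, 255, 11, 26, 247]]
bar ((210.9252166748047, 224.73178100585938), (43.49678421020508, 13.230273246765137), 25.016895294189453) (np.int64(209), np.int64(228))
[[410.4, 229.0], [411.5, 224.3], [409.2, 233.7], [412.4, 220.9], [408.4, 237.3]]
[[105 136 159 157 139 121 109 109 110 111 112 113 110 108 103 102  94  90
   85]
 [113 153 168 146 127 136 144 135 119 113 111 111 108 106 105 101  98  95
   94]
 [118 152 164 140 140 194 220 209 179 155 137 128 112 105 101 100  99 100
   98]
 [131 159 160 142 159 217 236 235 232 227 213 194 168 148 131 113 105 103
  100]
 [147 170 159 150 183 225 237 239 238 234 227 226 227 225 207 176 150 128
  108]
 [149 173 157 149 202 233 238 238 232 201 160 171 218 235 236 231 225 185
  128]

[... 758 characters left out ...]
 139  96 121 184 227 235 237 234 196 118  76
   83]
 [105 186 231 238 238 235 209 143  91 115 189 229 236 238 233 172  98  86
   95]
 [104 186 228 233 236 239 232 203 173 183 223 234 237 238 231 160  88  97
  110]
 [ 82 125 155 185 214 229 232 232 233 233 236 237 238 237 229 154  80  81
   88]
 [ 77  90 100 113 131 148 174 209 227 232 235 238 239 237 206 129  74  68
   70]
 [ 81  90  93  92  92  92 106 129 144 166 200 223 231 228 168  96  66  66
   71]
 [ 80  88  91  91  91  92  90  90  90 102 122 138 152 158 116  68  63  70
   77]
 [ 70  75  80  83  86  88  88  91  88  89  90  91  95  96  73  63  66  70
   80]
 [ 81  72  72  73  75  78  84  87  89  92  91  89  88  72  61  64  70  75
   87]]
```

The numbers agree: the stack top has dropped 22 mm, the nest block's holes are within 1 px of prediction, the bar is still at about 60°, and the tab is home.

```bash
python3 -c "
from cell import *
print(job_done())"
```

```text
the job is handed in; nothing more can be done
None
```

The job is handed in at about 28 s: the plunger is parked in its +60° notch, block_0 lies on the nest floor, and the shuttle is home with the next block dropped into the pocket; my own last checks agreed with this, but the judge's verdict was not shown.

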